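Hook the round load weight out of its deep bay onto the balance

ROBOT

A 6-joint arm with a two-finger parallel gripper is mounted at the origin on the work surface. World frame = base frame: x ahead of the robot, y to its left, z up, the work surface at z = 0. Lengths are in m, angles in rad, forces in N, time in s.
With the tool pointing down it reaches from about 0.375 to 0.9 m from the base axis. Payload 3.1 kg.
Tool frame: the origin (TCP) lies midway between the tips of the shut fingers; the grasp point (between the pads) lies 19 mm behind it (manip.grip_depth is the distance from the TCP to the grasp point, in m); z points along the fingers, y is the line along which they close (so a half turn about z gives the same grasp; the last joint's range is limited). The gripper opens to 85 mm and grips with 20 to 120 N. Pads are 22 mm wide; open, the fingers measure 114 mm over their backs; the gripper's body (76 mm by 85 mm) begins 54 mm behind the grasp point. The pads swing forward as they close: fully open they stand 13 mm farther back than shut.
Start: joints at [-1.464, 0.527, 1.433, -0, 1.181, -0.178], TCP at [0.176, -0.6, 0.231] pointing down, gripper open.
Joint ranges: [-3.08, 3.08], [-0.75, 2.2], [0.22, 2.44], [-1.43, 4.57], [0, 2.65], [-2.85, 2.85]. Speed limits (rad/s): [2.79, 2.79, 3.14, 3.14, 3.14, 3.14].

INTERFACE

Orientations are given as a unit quaternion [x, y, z, w].
In Python, from station import telemetry, snapshot, manip gives the robot as it stands. The module is installed in compiled form; this text tells all that it offers.
- The arm moves only by the shell command python3 -m crank 'ROWS' [OPENING] [FORCE]. ROWS is text: rows parted by semicolons, each of 6 numbers parted by spaces: the shift along the tool's x, y, z as a fraction of full scale, then the turn, a rotation vector about the tool's x, y, z as a fraction of full scale. A call has exactly 5 rows; each row shifts and turns the commanded pose from where the row before left it, along the tool's axes as they then stand; what a row does not reach is not made up. Full scale, the value 1, is 4 cm for a shift and 90 degrees for a turn. A row lasts 1/10 s, in which the tool goes at most 50 mm and 8.59 degrees, less where a joint would pass 70% of its speed; a pose out of reach is approached as far as the arm can. A call with a number of a shift or a turn outside -1 to 1 is refused whole. A call with a gripper value outside its range is refused whole. OPENING is the opening, from -1 (shut) to 1 (fully open), set as the call begins (- or left out, the last holds). The fingers move at their own pace and stop on an object; FORCE is the grip in N (left out, the last holds). Time passes only in rows, so rows that do not move let the fingers close, or fill a call up. It gives the time, the measured TCP pose, the force, the opening and the grip force at its end, in the units of the state.
- telemetry.sense(): the state, without advancing time (a new reading comes with each control period).
- snapshot(name): name is "scene" or "top"; returns a dict with "image" (384x512x3 uint8, red, green, blue), "depth" (384x512 float32, m along the optical axis (not along the pixel's ray), 0 where there is no reading), "camera_matrix" (3x3 intrinsics, pixels), "rvec" (rotation vector, rad) and "tvec" (3), from world to camera coordinates, as OpenCV has them. Camera axes: x right, y down, z forward; pixel columns grow to the right and rows downward; lengths in m; the calibration is good to about 2 mm. A picture is of the moment at which its call begins.
- manip.sign_off(): hands the job in; it is judged then, once.
The state is a dict: "t": time; "q": joint angles; "qd": joint speeds; "tau": joint torques, N m; "tcp_pos": TCP position; "tool_rot": TCP orientation; "force": force on the tool from outside, world axes, zero at the start; "ft_torque": the same for the moment, N m; "finger_gap": opening from 0.0 (shut) to 1.0 (fully open); "gripper_force": force on a finger pad.
Only numpy, scipy, OpenCV 4.12 (cv2) and the standard library are available. Lean on these libraries where they do the work, as an engineer would, in place of code of your own. Each camera call takes 0.05 s, during which the arm holds its last target. There are 200 camera calls.

TASK

Using the hook picker, lift the round load weight by its bail out of the deep bay of the magazine and stand it gently on the pan of the balance, then hang the picker back in its holder. Do not touch the weight with the fingers, do not drop it, and leave the square weight alone in its bay.

Things in the scene. Friction and masses are not known exactly. Their poses are not given: they have to be found in the camera images.
- picker: Hook picker hanging in a fixed holder. Origin: underside centre of its 84 mm disc, on the holder rim 135 mm up; z up; x (steel strip on the disc) away from the robot. Handle 20 mm square, z 4-58: grip at z 32. Rod 7 mm thick at x -18 down to z -110, then level hook bar along +x (centre line z -110), end turned up to x 23, z -96. Holder: box 86 x 66 mm, opening 66 (x) x 46 about the start pose
- round_weight: Weight to fetch: steel disc 44 mm across, 20 tall, 0.2-0.3 kg, in one of two deep bays. Origin: underside centre; z up. Bail over it: 5 mm wire arch in its y-z plane, legs y +-17 mm, peak centre z 54, clear below z 20-51. Its x points along the bay, away from the robot. Hook in along +x: at least 67 mm free from its centre to the -x wall. Hangs with underside 48 mm below bar centre line
- square_weight: Bystander, to be left: square steel weight 42 x 42 x 20 mm with the same bail, in the other bay, about 74 mm beside the round one (either side). Origin: underside centre. Both stand 5 mm above the table in a fixed white magazine 130 (x) x 158 mm, rim 130 mm high; bays 110 (x) x 64 mm inside, walls 10 mm; weights 12-24 mm beyond bay middle in x, yaw within 8 degrees of the bay
- pan (a point): Centre of the top of the balance's round steel pan: 120 mm across, fixed, 56 mm above the table, z up. Nothing on the balance is higher; its white body is 200 x 170 mm, 44 mm high. The balance stands to one side of the magazine and the picker's holder to the other; which is which varies
Things that resemble listed ones, but are neither listed nor needed, are in the scene too. Leave any yellow look-alike of the picker alone.

How it is judged:
By the outcome, as a careful person would: the job done as asked, in the order asked, and still so for the second after the job is handed in, with the robot touching nothing.
It also fails if it takes over 72 s, if anything falls off the work surface, if the arm or the gripper's body presses on something with over 40 N, if the wrist force passes 120 N, or if a joint passes its speed limit or range.

## Working session

There is one attempt and no reset: what is moved stays moved. The work goes in short steps, Python scripts to look and compute and a shell command to move; the robot and the scene stay as the last step left them, time stands still between calls to the robot, and variables do not carry over. Pictures are saved under pics/ and viewed, at most 13 in all, crops included, and the job is handed in when it is done.

```bash
mkdir -p pics; cat > h.py <<'E'
import numpy as np, cv2
from station import telemetry, snapshot, manip
def cam(n):
    s=snapshot(n); R=cv2.Rodrigues(np.array(s["rvec"],float))[0]; s["R"]=R; s["t"]=np.array(s["tvec"],float).ravel(); s["K"]=np.array(s["camera_matrix"],float); return s
def ray(s,u,v,z):
    d=s["R"].T@np.linalg.inv(s["K"])@np.array([u,v,1.]); c=-s["R"].T@s["t"]; return c+d*(z-c[2])/d[2]
def cloud(s):
    h,w=s["depth"].shape; u,v=np.meshgrid(np.arange(w),np.arange(h)); p=np.stack([u,v,np.ones_like(u)],-1)@np.linalg.inv(s["K"]).T*s["depth"][...,None]
    return (p-s["t"])@s["R"]
def proj(s,P): 
    p=s["K"]@(s["R"]@np.array(P,float)+s["t"]); return p[:2]/p[2]
def save(s,n,box=None,k=1):
    im=s["image"][...,::-1]
    if box: a,b,c,d=box; im=im[b:d,a:c]
    cv2.imwrite("pics/"+n,cv2.resize(im,None,fx=k,fy=k,interpolation=cv2.INTER_CUBIC))
E
python3 - <<'E'
from h import *
a=cam("top");b=cam("scene")
np.savez("s0.npz",**{k+n:s[k] for n,s in(("t",a),("s",b)) for k in("image","depth","R","t","K")})
save(a,"top0.png",None,1.5);save(b,"scene0.png",None,1.5)
for s in(a,b): print(-s["R"].T@s["t"],s["K"][0,0], s["R"])
print(telemetry.sense())
E
```

```text
[0.4622984  0.00495623 0.9780298 ] 369.88432305900614 [[-0.01733042 -0.99956502 -0.02386277]
 [-0.99875801  0.0184216  -0.04629338]
 [ 0.04671283  0.02303085 -0.99864282]]
[ 1.05776727 -0.23919834  0.63888051] 358.69555764386865 [[ 0.41516997  0.90968166 -0.01063853]
 [ 0.59385521 -0.27985158 -0.75433353]
 [-0.68918059  0.30685889 -0.65640517]]
{'t': 0.1, 'q': array([-1.46445774e+00,  5.28335143e-01,  1.43373260e+00,  2.60592722e-05,
        1.18141800e+00, -1.78469502e-01]), 'qd': array([-0.00102177, -0.00149026, -0.00301984, -0.00152281, -0.00164253,
        0.00012045]), 'tau': array([-7.66479479e-05, -4.43304563e+01, -1.78586519e+01, -2.00103641e-04,
        3.87495689e-03, -2.27705607e-05]), 'tcp_pos': array([ 0.17559472, -0.59917769,  0.23046808]), 'tool_rot': array([ 9.89877927e-01,  1.41918260e-01,  4.61720959e-05, -9.45498704e-04]), 'force': array([ 0.17654228, -0.48532548,  0.28578645]), 'ft_torque': array([-0.01408856,  0.03573003,  0.02302696]), 'gripper_force': 0.0, 'finger_gap': 0.9969145068737024}
```

View pics/top0.png

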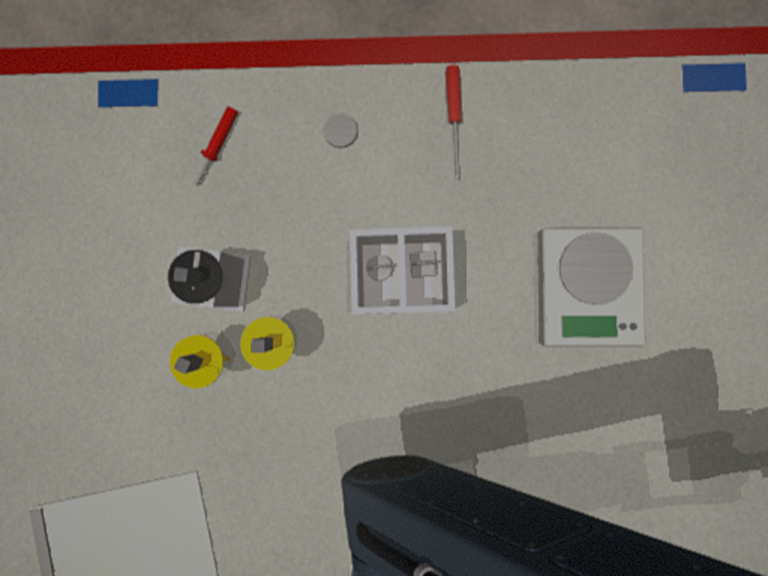

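View pics/scene0.png

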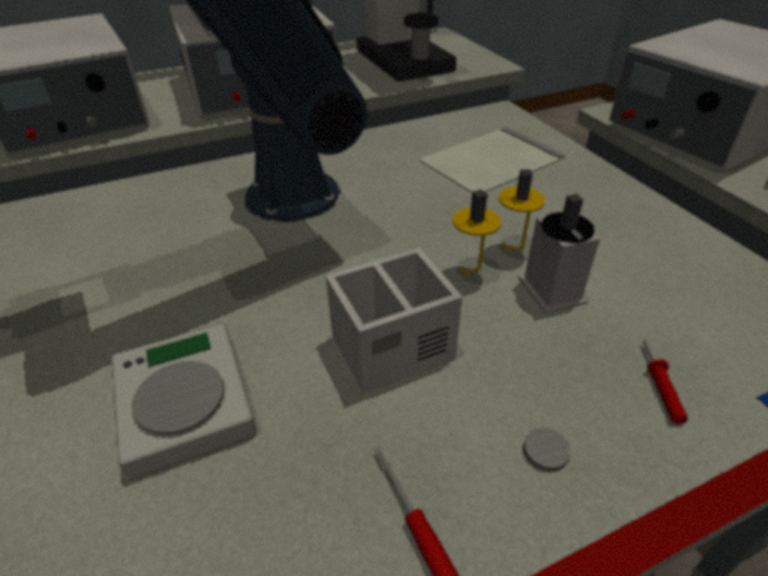

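The top view (1.5x) shows these candidates:
- **Pickers:** the black-disc picker in its holder at (195,276) is the one I want. The yellow look-alikes at (195,361) and (267,343) stay untouched.
- **Weights:** the round weight is in the left bay at (380,267) and the square one in the right bay at (425,264). The loose disc at (340,130) has no bail, so it is a decoy.
- **Pan:** at (596,269).

Next I'll take a close crop and measure.

```bash
python3 - <<'E'
from h import *
d=np.load("s0.npz")
a={k:d[k+"t"] for k in("image","depth","R","t","K")}
im=a["image"]; 
c1=im[150:215,100:185]; c2=im[145:215,225:310]
o=np.hstack([cv2.resize(c[...,::-1],(400,int(400*c.shape[0]/c.shape[1])),interpolation=cv2.INTER_CUBIC)[:305] for c in(c1,c2)])
cv2.imwrite("pics/crop1.png",cv2.convertScaleAbs(o,alpha=1.3,beta=10))
P=cloud(a)
hsv=cv2.cvtColor(im,cv2.COLOR_RGB2HSV); g=im.max(-1)
def comp(m,box,z):
    x0,y0,x1,y1=box; mm=np.zeros_like(m,np.uint8); mm[y0:y1,x0:x1]=m[y0:y1,x0:x1]
    n,l,st,ce=cv2.connectedComponentsWithStats(mm); i=1+st[1:,4].argmax(); 
    c=max(cv2.findContours((l==i).astype(np.uint8),0,1)[0],key=cv2.contourArea); h=cv2.convexHull(c)
    W=np.array([ray(a,*p[0],z)[:2] for p in h]).astype(np.float32)
    return ce[i],st[i],cv2.minEnclosingCircle(W),cv2.minAreaRect(W),np.median(P[l==i],0)
print("disc",comp(g<60,(105,155,150,210),.139))
X=P
# height-based masks
print("mag",comp((X[...,2]>.118)&(X[...,2]<.14),(225,140,310,215),.130))
print("pan",comp((X[...,2]>.05)&(X[...,2]<.07),(355,145,435,235),.056))
print("hold z", np.round(P[184,110:170:4,2],3))
for n,b in(("L",(236,155,266,205)),("R",(270,155,302,205))):
    x0,y0,x1,y1=b; z=P[y0:y1,x0:x1]; 
    m=(z[...,2]>.04)&(z[...,2]<.075); 
    vv,uu=np.nonzero((z[...,2]>.012)&(z[...,2]<.04)); print(n,"disc pts",len(uu), z[vv,uu].mean(0), z[vv,uu].min(0), z[vv,uu].max(0))
    print(" bail",m.sum(), z[m].mean(0) if m.any() else 0)
print("handle",)
z=P[160:205,105:150]; m=z[...,2]>.17; print(m.sum(), z[m].mean(0),z[m].min(0),z[m].max(0))
# strip
vv,uu=np.nonzero((g[160:205,105:150]>110)&(abs(z[...,2]-.139)<.008)); print("strip",len(uu), z[vv,uu].mean(0), uu.mean()+105,vv.mean()+160)
E
```

```text
disc (array([130.96702002, 184.91990577]), array([113, 167,  36,  35, 849], dtype=int32), ((0.5163185596466064, 0.32334044575691223), 0.04182539880275726), ((0.516089141368866, 0.32251304388046265), (0.08120127022266388, 0.07806860655546188), 88.99179077148438), array([0.51141022, 0.31626361, 0.13838226]))
mag (array([267.4562212 , 179.14516129]), array([ 233,  151,   70,   58, 1302], dtype=int32), ((0.5207183361053467, 0.008925571106374264), 0.10043486207723618), ((0.5214582681655884, 0.00843396782875061), (0.12987425923347473, 0.1578833907842636), 0.6506913304328918), array([0.52226614, 0.00839351, 0.12938167]))
pan (array([396.95939361, 178.23118571]), array([ 373,  155,   49,   48, 1847], dtype=int32), ((0.5231379866600037, -0.3119053840637207), 0.06027066335082054), ((0.5227197408676147, -0.3120218813419342), (0.11795851588249207, 0.1169322058558464), 88.20622253417969), array([ 0.5232393 , -0.31209257,  0.0557256 ]))
hold z [-0.002  0.139  0.189  0.191  0.181  0.157  0.136  0.139  0.14   0.139
  0.092  0.061  0.031  0.006 -0.   ]
L disc pts 258 [0.53643362 0.05187685 0.0247355 ] [0.47893969 0.01703319 0.01204237] [0.57697965 0.07816729 0.03976442]
 bail 118 [0.54208021 0.05804468 0.05677831]
R disc pts 303 [ 0.5404234  -0.03178196  0.02495627] [ 0.46902473 -0.06141653  0.01225008] [0.57786718 0.0014526  0.03992514]
 bail 111 [ 0.54704491 -0.04171029  0.0571666 ]
handle
124 [0.51353421 0.30447904 0.23319889] [0.4622984  0.00495623 0.17007212] [0.52617866 0.33428226 0.9780298 ]
strip 186 [0.52517212 0.32361489 0.13548856] 130.54301075268816 180.1290322580645
```

View pics/crop1.png

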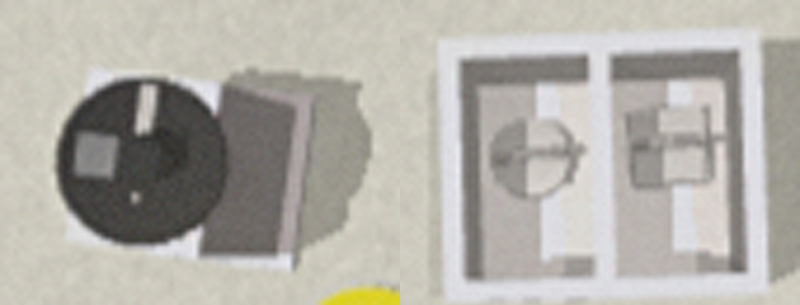

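The crop confirms the choice: the black disc has its strip pointing up-image (140,134)→(150,84), and the left bay holds a round disc at (533,158) with its bail across the bay. The right bay holds the square weight. I'll refine the yaws and the weight centre.

```bash
python3 - <<'E'
from h import *
d=np.load("s0.npz")
a={k:d[k+"t"] for k in("image","depth","R","t","K")}
im=a["image"]; g=im.max(-1).astype(int); P=cloud(a)
def W(m,x0,y0,z): 
    v,u=np.nonzero(m); return np.array([ray(a,x,y,z)[:2] for x,y in zip(u+x0,v+y0)]).astype(np.float32)
# disc full contour incl. handle/strip by height
m=((P[...,2]>.13)&(P[...,2]<.3)); print("strip area gray"); 
sub=g[165:181,126:136]; print(sub)
s=W(sub>110,126,165,.139); 
print(cv2.minAreaRect(s), cv2.fitLine(s,2,0,.01,.01).ravel(), s.mean(0))
h=g[176:190,112:128]; print(h)
s=W((h>75)&(P[176:190,112:128,2]>.18),112,176,.193); print("handle top",len(s),s.mean(0),s.min(0),s.max(0),cv2.minAreaRect(s))
# weight: depth slices
z=P[155:205,236:268,2]; print((z[14:34]*1000).astype(int))
E
```

```text
strip area gray
[[161 160 159 160 157 160 155 154 150 153]
 [126 122 120 120 115 112 111 117 119 124]
 [ 58  51  47  47  72  65  63  60  61  78]
 [ 37  36  38  60 121 127 124  76  40  42]
 [ 40  44  39  72 141 145 148  86  46  39]
 [ 42  44  42  84 140 146 149  79  41  39]
 [ 42  39  41  90 143 147 148  75  39  43]
 [ 38  40  48 100 143 144 137  71  40  47]
 [ 45  39  46 113 145 147 126  64  45  42]
 [ 38  44  54 131 145 145 115  57  43  43]
 [ 46  39  55 138 149 146  96  46  48  46]
 [ 48  37  68 143 148 147  85  50  47  45]
 [ 42  41  74 143 130 124  66  38  34  39]
 [ 48  39  55 102  79  76  46  28  35  26]
 [ 41  44  39  44  34  35  35  31  31  35]
 [ 46  40  40  42  41  47  39  39  32  35]]
((0.5458997488021851, 0.322610467672348), (0.020900437608361244, 0.027637772262096405), 88.8584976196289) [ 0.99938786 -0.03498397  0.54854596  0.32223028] [0.54854596 0.3222303 ]
[[157 116  56  38  33  39  42  38  42  34  42  45  42  43  48  37]
 [159  90  39  34  39  43  43  42  39  41  42  39  38  43  42  41]
 [143  75  35  39  57  73  75  74  66  61  52  50  48  40  48  39]
 [113  58  35 
[... 2877 characters left out ...]
0   3   5   8   3   2   4 128 127]
 [130 130 119  90  59  26   4   6   1   0   7  26  23  22  22  26  24  22
   23  24  25  24  15   6   3   2   5   5   3   4 131 128]
 [129 131 118  90  59  26   6   3   3   4   5   3  17  23  24  26  23  23
   24  22  25  14   1   2   3   4   7   3   3   5 129 129]
 [126 127 118  94  59  27   3   8   7   4   6   3   6   2  10  23  25  23
   20   6   4   5   4   3   4   6   3   7   4   8 132 129]
 [129 127 119  91  63  26   5   4   2   3   2   2   2   2   6   5   3   3
    3   6   7   3   6   6   4   4   5   7   4   7 127 127]
 [129 130 124  93  64  27   2   5   4   2   5   9   5   3   0   6   5   6
    4   7   6   5   6   6   4   2   2   5   4   4 127 130]]
```

```bash
cat >> h.py <<'E'
def weight(s,y0,y1,x0=.47,x1=.58,base=.005):
    P=cloud(s); ok=(s["depth"]>0)&(P[...,1]>y0)&(P[...,1]<y1)&(P[...,0]>x0)&(P[...,0]<x1); z=P[...,2]-base
    d=P[ok&(z>.011)&(z<.032)]; b=P[ok&(z>.033)&(z<.065)]
    rc=cv2.minEnclosingCircle(d[:,:2].astype(np.float32))
    top=b[b[:,2]-base>.046]; vx,vy=cv2.fitLine(b[:,:2].astype(np.float32),2,0,.01,.01).ravel()[:2]
    if vy<0: vx,vy=-vx,-vy
    print("disc",rc,d.mean(0),"bail",b.mean(0),b.min(0),b.max(0),"yaw",np.degrees(np.arctan2(-vx,vy)))
E
python3 - <<'E'
from h import *
d=np.load("s0.npz")
a={k:d[k+"t"] for k in("image","depth","R","t","K")}
weight(a,.022,.068)
P=cloud(a);hsv=cv2.cvtColor(a["image"],cv2.COLOR_RGB2HSV)
m=(hsv[...,0]>22)&(hsv[...,0]<35)&(hsv[...,1]>150)
n,l,st,ce=cv2.connectedComponentsWithStats(m.astype(np.uint8))
for i in range(1,n):
    if st[i,4]>100: print("yellow",np.median(P[l==i],0))
E
```

```text
disc ((0.5474458336830139, 0.04356696456670761), 0.03616354987025261) [0.5366281  0.04716994 0.02462363] bail [0.55160606 0.04597245 0.05339911] [0.52922557 0.02381738 0.03860598] [0.5767498  0.0678857  0.06865952] yaw 79.24566
yellow [0.41261319 0.21671158 0.11677487]
yellow [0.38803551 0.32499409 0.11653382]
```

```bash
python3 -m crank '0.5 -0.9 -0.6 0 0 0;0.5 -0.9 -0.6 0 0 0;0.5 -0.9 0 0 0 0;0.5 -0.9 0 0 0 0;0.5 -0.9 0 0 0 0'; python3 -m crank '0.9 -0.4 0 0 0 0;0.9 -0.4 0 0 0 0;0.9 -0.4 0 0 0 0;0.9 -0.4 0 0 0 0;0.9 -0.4 0 0 0 0'
```

```text
t: 0.6
tcp_pos: [0.2211, -0.397, 0.2792]
tool_rot: [0.99, 0.142, 0.0, -0.0]
force: [0.1, -0.1, -0.3]
finger_gap: 1.005
gripper_force: 0.0
t: 1.1
tcp_pos: [0.3721, -0.2702, 0.2792]
tool_rot: [0.99, 0.142, -0.0, -0.0]
force: [0.1, -0.5, 0.4]
finger_gap: 0.998
gripper_force: 0.0
```

```bash
python3 - <<'E'
from h import *
d=np.load("s0.npz")
a={k:d[k+"t"] for k in("image","depth","R","t","K")}
for y in((.020,.070),(-.058,-.008)): weight(a,*y,.50,.566)
E
python3 -m crank '0.3 -1 0 0 0 0.054;0.3 -1 0 0 0 0.054;0.3 -1 0 0 0 0.053;0.3 -1 0 0 0 0.053;0.3 -1 0 0 0 0.053'; python3 -m crank '0.2 -0.9 0 0 0 0;0.2 -0.9 0 0 0 0;0.2 -0.9 0 0 0 0;0.2 -0.9 0 0 0 0;0.2 -0.9 0 0 0 0'
```

```text
disc ((0.5333190560340881, 0.04808942601084709), 0.021824605762958527) [0.53285564 0.04770665 0.0241356 ] bail [0.53325509 0.04792596 0.05310789] [0.52922557 0.0299999  0.04181054] [0.53601737 0.06562646 0.06238747] yaw 6.7101045
disc ((0.5394507050514221, -0.02879558876156807), 0.027707809582352638) [ 0.53856788 -0.0282084   0.0243431 ] bail [ 0.53911204 -0.02894321  0.05186191] [ 0.53555296 -0.04610615  0.03885703] [ 0.54248158 -0.01043817  0.06360633] yaw 4.5861006
t: 1.6
tcp_pos: [0.4069, -0.0656, 0.2792]
tool_rot: [0.998, -0.069, -0.0, -0.0]
force: [0.9, 0.3, -0.4]
finger_gap: 1.0
gripper_force: 0.0
t: 2.1
tcp_pos: [0.4712, 0.1071, 0.279]
tool_rot: [0.998, -0.067, -0.0, 0.0]
force: [0.6, -0.5, -0.5]
finger_gap: 0.998
gripper_force: 0.0
```

```bash
python3 -m crank '0.06 -0.9 0 0 0 0;0.06 -0.9 0 0 0 0;0.06 -0.9 0 0 0 0;0.06 -0.9 0 0 0 0;0.06 -0.9 0 0 0 0'; python3 -m crank '0.016 -0.3 0 0 0 0;0.016 -0.3 0 0 0 0;0.016 -0.2 0 0 0 0;0.016 -0.1 0 0 0 0;0.016 -0.12 0 0 0 0'; python3 - <<'E'
from h import *
s=telemetry.sense();print(s["tcp_pos"],s["q"]); b=cam("scene"); save(b,"sc1.png",(280,80,440,230),4)
E
```

```text
t: 2.6
tcp_pos: [0.5071, 0.2838, 0.2788]
tool_rot: [0.998, -0.067, -0.0, 0.0]
force: [1.2, -0.5, 0.9]
finger_gap: 0.999
gripper_force: 0.0
t: 3.1
tcp_pos: [0.516, 0.3216, 0.2793]
tool_rot: [0.998, -0.068, -0.0, 0.0]
force: [-0.4, 0.2, -0.0]
finger_gap: 0.998
gripper_force: 0.0
[0.51602649 0.32159632 0.27932175] [ 3.73922589e-01  4.55247585e-01  1.42005683e+00 -4.03804468e-04
  1.26684439e+00  2.08057366e+00]
```

View pics/sc1.png

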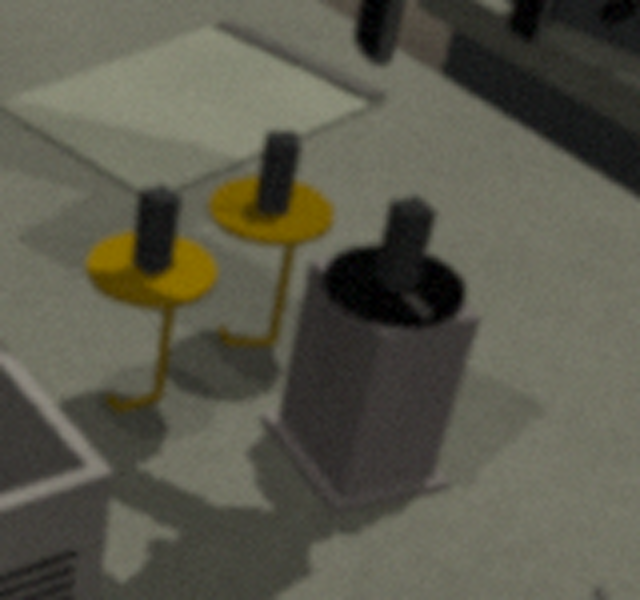

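The scene crop shows the picker handle at (408,240) hanging in its holder. The open gripper is above it, the one visible finger at (378,30), and the yellow pickers are clear. Descending.

```bash
python3 -m crank '0 -0.03 0.7 0 0 0;0 -0.03 0.7 0 0 0;0 0 0.7 0 0 0;0 0 0.7 0 0 0;0 0 0.48 0 0 0'; python3 -m crank '0 0 0 0 0 0;0 0 0 0 0 0;0 0 0 0 0 0;0 0 0 0 0 0;0 0 0 0 0 0' -1 60;python3 -m crank '0 0 0 0 0 0;0 0 0 0 0 0;0 0 0 0 0 0;0 0 0 0 0 0;0 0 0 0 0 0' -1 60
```

```text
t: 3.65
tcp_pos: [0.5156, 0.3236, 0.1463]
tool_rot: [0.998, -0.068, -0.001, 0.001]
force: [-0.6, -0.5, 0.4]
finger_gap: 0.999
gripper_force: 0.0
t: 4.15
tcp_pos: [0.5172, 0.3251, 0.1497]
tool_rot: [0.998, -0.067, 0.001, -0.001]
force: [1.3, 1.0, 3.0]
finger_gap: 0.229
gripper_force: 59.2
t: 4.65
tcp_pos: [0.5172, 0.3251, 0.1497]
tool_rot: [0.998, -0.067, 0.001, -0.001]
force: [0.8, -0.2, 6.2]
finger_gap: 0.226
gripper_force: 59.5
```

```bash
python3 -m crank '0 0 -0.2 0 0 0;0 0 -0.4 0 0 0;0 0 -0.6 0 0 0;0 0 -0.6 0 0 0;0 0 -0.6 0 0 0'; python3 -m crank '0 0 -0.6 0 0 0;0 0 -0.5 0 0 0;0 0 -0.1 0 0 0;0 0 0 0 0 0;0 0 0 0 0 0'; python3 - <<'E'
from h import *
a=cam("top");b=cam("scene"); save(b,"sc2.png",(250,0,450,230),2.6)
P=cloud(a); x,y,z=telemetry.sense()["tcp_pos"]; print(telemetry.sense()["force"])
m=(abs(P[...,2]-(z-.0147+.004))<.012)&(np.hypot(P[...,0]-x,P[...,1]-y)<.07)&(a["depth"]>0)
print(m.sum(), P[m].mean(0),P[m].min(0),P[m].max(0))
E
```

```text
t: 5.15
tcp_pos: [0.5155, 0.3244, 0.2446]
tool_rot: [0.998, -0.067, -0.001, 0.0]
force: [0.7, -0.5, -1.4]
finger_gap: 0.229
gripper_force: 58.6
t: 5.65
tcp_pos: [0.5153, 0.3243, 0.2907]
tool_rot: [0.998, -0.067, -0.001, 0.001]
force: [-0.5, -1.1, -2.3]
finger_gap: 0.23
gripper_force: 58.7
[ 0.49998762  0.14709443 -1.0454236 ]
972 [0.51217262 0.31706321 0.27930686] [0.47355174 0.28215149 0.27496163] [0.55642969 0.3634684  0.28264945]
```

View pics/sc2.png

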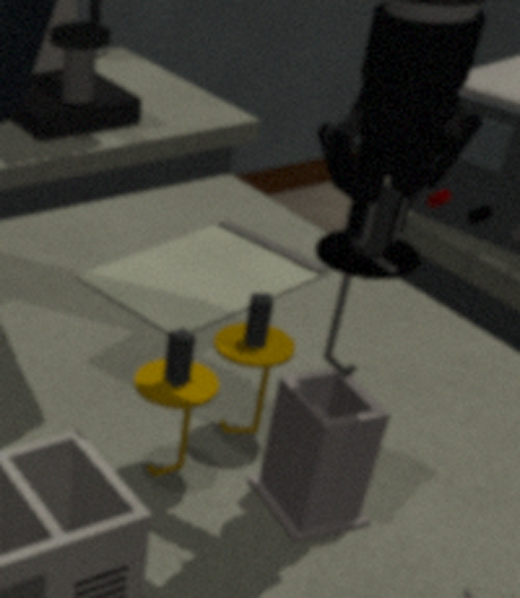

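The scene crop shows the picker held squarely, its hook clear above the empty holder. Now over to the magazine's round bay.

```bash
python3 -m crank '0 0.3 0 0 0 -0.04;0 0.6 0 0 0 -0.04;0 0.7 0 0 0 -0.04;0 0.7 0 0 0 -0.04;0 0.7 0 0 0 0'; python3 -m crank '-0.2 0.7 0 0 0 0;-0.2 0.7 0 0 0 0;-0.2 0.7 0 0 0 0;-0.2 0.6 0 0 0 0;-0.2 0.4 0 0 0 0';python3 -m crank '0 0 0 0 0 0;0 0 0 0 0 0;0 0 0 0 0 0;0 0 0 0 0 0;0 0 0 0 0 0'; cat >> h.py <<'E'
def go(x,y,z):
    s=telemetry.sense(); from scipy.spatial.transform import Rotation as Q
    R=Q.from_quat(s["tool_rot"]).as_matrix(); print("tcp",s["tcp_pos"].round(4),"yaw",np.degrees(np.arctan2(R[1,0],R[0,0])).round(2),"tilt",R[:2,2].round(4),"units to go",(R.T@(np.array([x,y,z])-s["tcp_pos"])/.04).round(3))
E
python3 - <<'E'
from h import *
go(.4973,.0438,.29)
a=cam("top"); P=cloud(a)
m=(P[...,2]>.125)&(P[...,2]<.143)&(abs(P[...,0]-.515)<.07)&(abs(P[...,1]-.323)<.09)&(a["depth"]>0)
c=P[m][:,:2].astype(np.float32); print("holder rim",cv2.minAreaRect(c),c.min(0),c.max(0),len(c))
E
```

```text
t: 6.25
tcp_pos: [0.5166, 0.2041, 0.291]
tool_rot: [0.998, 0.059, -0.001, 0.0]
force: [0.8, -0.2, -1.6]
finger_gap: 0.229
gripper_force: 58.7
t: 6.75
tcp_pos: [0.4916, 0.0757, 0.2912]
tool_rot: [0.998, 0.058, -0.001, 0.0]
force: [-0.2, -0.6, -2.1]
finger_gap: 0.23
gripper_force: 58.8
t: 7.25
tcp_pos: [0.4923, 0.078, 0.292]
tool_rot: [0.998, 0.059, -0.0, -0.0]
force: [-0.4, -0.1, -1.9]
finger_gap: 0.224
gripper_force: 58.9
tcp [0.4923 0.078  0.292 ] yaw 6.76 tilt [-0.0001  0.0002] units to go [0.024 0.864 0.05 ]
holder rim ((0.5190865397453308, 0.3409266173839569), (0.036118242889642715, 0.08563036471605301), 82.12860107421875) [0.4750216  0.31763467] [0.5632942  0.36326542] 294
```

```bash
python3 -m crank '0.01 0.25 0 0 0 0;0.01 0.25 0 0 0 0;0 0.2 0 0 0 0;0 0.16 0 0 0 0;0 0 0 0 0 0'; python3 -m crank '0 0 0.4 0 0 0;0 0 0.5 0 0 0;0 0 0.5 0 0 0;0 0 0.5 0 0 0;0 0 0.4 0 0 0';python3 - <<'E'
from h import *
go(.4973,.0438,.159)
a=cam("top");b=cam("scene")
im=np.hstack([cv2.resize(s["image"][y0:y1,x0:x1,::-1],(400,400),interpolation=cv2.INTER_CUBIC) for s,(x0,y0,x1,y1) in((a,(220,140,310,230)),(b,(190,90,310,210)))])
cv2.imwrite("pics/c3.png",cv2.convertScaleAbs(im,alpha=1.4,beta=15))
E
```

```text
t: 7.8
tcp_pos: [0.4972, 0.042, 0.2921]
tool_rot: [0.998, 0.057, 0.0, 0.0]
force: [-0.2, 0.4, -1.7]
finger_gap: 0.226
gripper_force: 58.9
t: 8.3
tcp_pos: [0.4966, 0.0433, 0.1991]
tool_rot: [0.998, 0.058, -0.0, -0.0]
force: [-0.8, 0.1, -1.8]
finger_gap: 0.226
gripper_force: 58.9
tcp [0.4966 0.0433 0.1991] yaw 6.67 tilt [-0.0008  0.0004] units to go [ 0.018 -0.01   1.003]
```

View pics/c3.png

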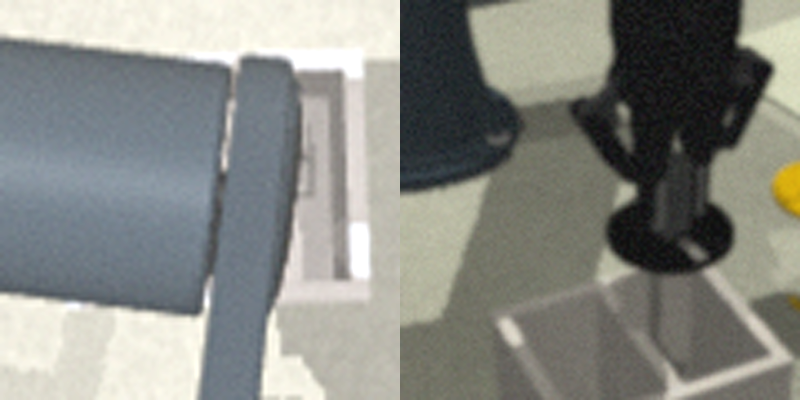

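The top view is blocked by the arm. In the scene view (right half) the rod drops into the round bay at (680,300) with the disc above the rim. Descending, then sliding in along +x.

```bash
python3 -m crank '0.018 0 0.3 0 0 0;0 0 0.3 0 0 0;0 0 0.25 0 0 0;0 0 0.15 0 0 0;0 0 0 0 0 0'; python3 -c "
from h import *
go(.531,.0478,.159)"; python3 -m crank '0.1 0 0 0 0 0;0.1 0 0 0 0 0;0.1 0 0 0 0 0;0.1 0 0 0 0 0;0 0 0 0 0 0'; python3 -c "
from h import *
go(.531,.0478,.159)"
```

```text
t: 8.9
tcp_pos: [0.4973, 0.0434, 0.1595]
tool_rot: [0.998, 0.058, -0.001, -0.0]
force: [0.6, -0.3, -1.7]
finger_gap: 0.225
gripper_force: 58.9
tcp [0.4973 0.0434 0.1595] yaw 6.69 tilt [-0.0014  0.0002] units to go [ 0.849 -0.012  0.011]
t: 9.4
tcp_pos: [0.5147, 0.0451, 0.1604]
tool_rot: [0.998, 0.058, 0.001, 0.0]
force: [-0.5, -0.4, -0.8]
finger_gap: 0.23
gripper_force: 58.9
tcp [0.5147 0.0451 0.1604] yaw 6.7 tilt [ 0.0016 -0.0002] units to go [ 0.413 -0.019  0.035]
```

```bash
python3 -m crank '0.1 0 0 0 0 0;0.1 0 0 0 0 0;0.1 0 0 0 0 0;0.1 0 0 0 0 0;0 0 0 0 0 0'; python3 -m crank '0 0 -0.1 0 0 0;0 0 -0.1 0 0 0;0 0 -0.1 0 0 0;0 0 -0.05 0 0 0;0 0 0 0 0 0';python3 -m crank '0 0 -0.05 0 0 0;0 0 -0.05 0 0 0;0 0 -0.05 0 0 0;0 0 -0.05 0 0 0;0 0 -0.05 0 0 0';python3 -m crank '0 0 -0.05 0 0 0;0 0 -0.05 0 0 0;0 0 -0.05 0 0 0;0 0 0 0 0 0;0 0 0 0 0 0'
```

```text
t: 9.9
tcp_pos: [0.5303, 0.047, 0.1602]
tool_rot: [0.998, 0.058, 0.0, 0.0]
force: [0.3, 0.2, -1.8]
finger_gap: 0.225
gripper_force: 58.9
t: 10.4
tcp_pos: [0.5297, 0.047, 0.1747]
tool_rot: [0.998, 0.058, 0.001, 0.0]
force: [-0.5, 0.6, -1.0]
finger_gap: 0.227
gripper_force: 58.9
t: 10.9
tcp_pos: [0.5293, 0.047, 0.1841]
tool_rot: [0.998, 0.058, -0.0, -0.0]
force: [0.2, 0.4, -4.9]
finger_gap: 0.226
gripper_force: 58.7
t: 11.4
tcp_pos: [0.5295, 0.047, 0.1902]
tool_rot: [0.998, 0.058, 0.0, 0.0]
force: [-0.6, -0.1, -3.5]
finger_gap: 0.226
gripper_force: 58.7
```

Weight is hooked: the load went up about 2.5 N. Lifting it out.

```bash
python3 -m crank '0 0 -0.1 0 0 0;0 0 -0.2 0 0 0;0 0 -0.25 0 0 0;0 0 -0.25 0 0 0;0 0 -0.25 0 0 0'; python3 -m crank '0 0 -0.25 0 0 0;0 0 -0.25 0 0 0;0 0 -0.25 0 0 0;0 0 -0.25 0 0 0;0 0 -0.25 0 0 0';python3 -m crank '0 0 -0.25 0 0 0;0 0 -0.25 0 0 0;0 0 -0.25 0 0 0;0 0 -0.2 0 0 0;0 0 -0.1 0 0 0';python3 - <<'E'
from h import *
go(.521,-.312,.325)
b=cam("scene"); save(b,"sc4.png",(190,50,340,230),3)
E
```

```text
t: 11.9
tcp_pos: [0.5298, 0.047, 0.2334]
tool_rot: [0.998, 0.058, 0.001, 0.0]
force: [-0.1, 0.4, -3.8]
finger_gap: 0.229
gripper_force: 58.7
t: 12.4
tcp_pos: [0.5294, 0.047, 0.2829]
tool_rot: [0.998, 0.058, 0.0, -0.0]
force: [-0.3, 0.6, -3.6]
finger_gap: 0.224
gripper_force: 58.7
t: 12.9
tcp_pos: [0.5299, 0.047, 0.3252]
tool_rot: [0.998, 0.058, 0.001, 0.0]
force: [-0.1, 0.4, -3.8]
finger_gap: 0.227
gripper_force: 58.7
tcp [0.5299 0.047  0.3252] yaw 6.69 tilt [ 0.0014 -0.0002] units to go [-1.265e+00  8.887e+00  6.000e-03]
```

View pics/sc4.png

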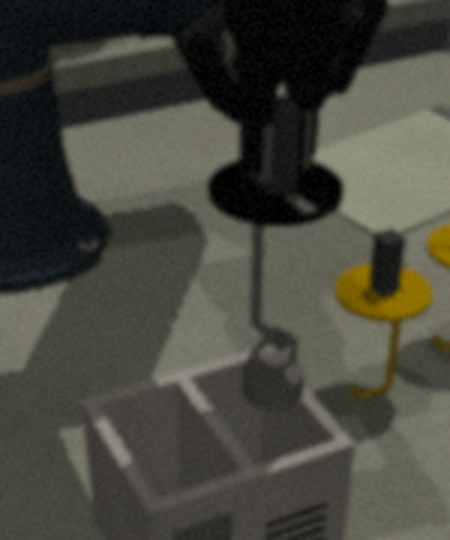

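The round weight hangs by its bail on the hook at (275,370), clear above its bay. Carrying it to the pan.

```bash
python3 -m crank '-0.02 0.1 0 0 0 0;-0.03 0.2 0 0 0 0;-0.05 0.3 0 0 0 0;-0.05 0.4 0 0 0 0;-0.05 0.4 0 0 0 0'; python3 -m crank '-0.06 0.4 0 0 0 0;-0.06 0.4 0 0 0 0;-0.06 0.4 0 0 0 0;-0.06 0.4 0 0 0 0;-0.06 0.4 0 0 0 0';python3 -m crank '-0.06 0.4 0 0 0 0;-0.06 0.4 0 0 0 0;-0.06 0.4 0 0 0 0;-0.06 0.4 0 0 0 0;-0.06 0.4 0 0 0 0';python3 -m crank '-0.06 0.4 0 0 0 0;-0.06 0.4 0 0 0 0;-0.06 0.4 0 0 0 0;-0.06 0.4 0 0 0 0;-0.06 0.4 0 0 0 0';python3 -m crank '-0.05 0.4 0 0 0 0;-0.05 0.4 0 0 0 0;-0.04 0.3 0 0 0 0;-0.03 0.2 0 0 0 0;-0.02 0.1 0 0 0 0';python3 - <<'E'
from h import *
go(.520,-.3125,.229)
E
```

```text
t: 13.45
tcp_pos: [0.5277, -0.011, 0.3237]
tool_rot: [0.998, 0.058, -0.0, 0.0]
force: [-0.4, -0.5, -2.9]
finger_gap: 0.228
gripper_force: 58.7
t: 13.95
tcp_pos: [0.5252, -0.092, 0.3238]
tool_rot: [0.998, 0.058, -0.0, -0.0]
force: [-0.1, 0.6, -4.3]
finger_gap: 0.225
gripper_force: 58.7
t: 14.45
tcp_pos: [0.5228, -0.1726, 0.3241]
tool_rot: [0.998, 0.058, 0.0, 0.0]
force: [1.2, -0.5, -3.3]
finger_gap: 0.227
gripper_force: 58.7
t: 14.95
tcp_pos: [0.5202, -0.2534, 0.3241]
tool_rot: [0.998, 0.058, -0.0, -0.0]
force: [-0.0, 0.5, -3.6]
finger_gap: 0.223
gripper_force: 58.7
t: 15.45
tcp_pos: [0.5192, -0.3095, 0.324]
tool_rot: [0.998, 0.058, -0.0, -0.0]
force: [0.4, -0.3, -3.1]
finger_gap: 0.229
gripper_force: 58.7
tcp [ 0.5192 -0.3095  0.324 ] yaw 6.65 tilt [-0.      0.0002] units to go [0.012 0.078 2.375]
```

```bash
python3 -m crank '0.01 0.04 0.1 0 0 0;0 0.03 0.2 0 0 0;0 0 0.25 0 0 0;0 0 0.25 0 0 0;0 0 0.25 0 0 0'; python3 -m crank '0 0 0.25 0 0 0;0 0 0.25 0 0 0;0 0 0.25 0 0 0;0 0 0.2 0 0 0;0 0 0.1 0 0 0';python3 -m crank '0 0 0 0 0 0;0 0 0 0 0 0;0 0 0 0 0 0;0 0 0 0 0 0;0 0 0.02 0 0 0'; python3 -m crank '0 0 0.03 0 0 0;0 0 0.03 0 0 0;0 0 0.03 0 0 0;0 0 0.03 0 0 0;0 0 0.03 0 0 0';python3 -c "
from h import *
b=cam('scene'); save(b,'sc5.png',(60,130,220,310),3)
go(.520,-.3125,.229)"
```

```text
t: 15.95
tcp_pos: [0.5197, -0.3106, 0.2808]
tool_rot: [0.998, 0.059, -0.0, -0.001]
force: [0.1, 0.6, -4.4]
finger_gap: 0.228
gripper_force: 58.7
t: 16.45
tcp_pos: [0.5196, -0.3111, 0.239]
tool_rot: [0.998, 0.058, -0.001, -0.001]
force: [0.7, -0.3, -3.5]
finger_gap: 0.225
gripper_force: 58.7
t: 16.95
tcp_pos: [0.5202, -0.3115, 0.2398]
tool_rot: [0.998, 0.058, 0.0, 0.0]
force: [-0.2, 0.5, -3.2]
finger_gap: 0.226
gripper_force: 58.7
t: 17.45
tcp_pos: [0.5199, -0.3113, 0.2331]
tool_rot: [0.998, 0.058, -0.0, -0.0]
force: [0.3, 0.6, -3.8]
finger_gap: 0.224
gripper_force: 58.7
tcp [ 0.5198 -0.3112  0.2329] yaw 6.69 tilt [-0.0004  0.0004] units to go [0.001 0.033 0.098]
```

View pics/sc5.png

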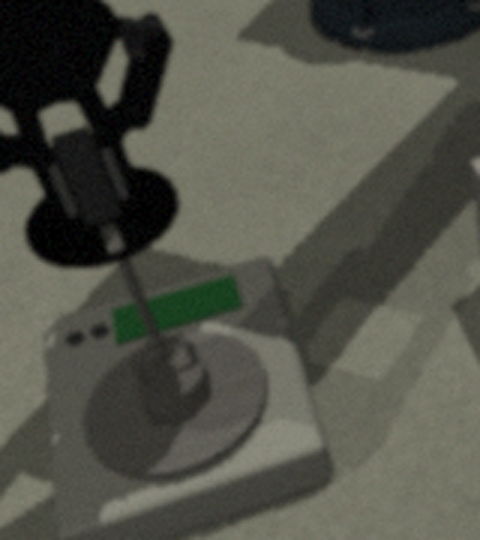

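The weight hangs just above the pan centre at (175,385). Lowering gently.

```bash
python3 -m crank '0 0 0.02 0 0 0;0 0 0.02 0 0 0;0 0 0.02 0 0 0;0 0 0.02 0 0 0;0 0 0.02 0 0 0'; python3 -m crank '0 0 0.02 0 0 0;0 0 0.02 0 0 0;0 0 0.02 0 0 0;0 0 0.02 0 0 0;0 0 0.02 0 0 0';python3 -m crank '0 0 0.05 0 0 0;0 0 0.05 0 0 0;0 0 0.05 0 0 0;0 0 0.05 0 0 0;0 0 0.05 0 0 0'; python3 -m crank '0 0 0.05 0 0 0;0 0 0.05 0 0 0;0 0 0.02 0 0 0;0 0 0 0 0 0;0 0 0 0 0 0';python3 -c "
from h import *
go(.520,-.3125,.210)"
```

```text
t: 18.0
tcp_pos: [0.52, -0.3113, 0.2293]
tool_rot: [0.998, 0.058, 0.0, 0.0]
force: [-0.6, -0.1, -3.6]
finger_gap: 0.224
gripper_force: 58.7
t: 18.5
tcp_pos: [0.5203, -0.3116, 0.2257]
tool_rot: [0.998, 0.058, 0.0, 0.0]
force: [-0.0, -0.5, -1.4]
finger_gap: 0.225
gripper_force: 58.9
t: 19.0
tcp_pos: [0.5199, -0.3113, 0.2151]
tool_rot: [0.998, 0.058, -0.0, -0.0]
force: [0.6, -0.7, -1.3]
finger_gap: 0.228
gripper_force: 58.9
t: 19.5
tcp_pos: [0.52, -0.3114, 0.2106]
tool_rot: [0.998, 0.058, 0.0, 0.0]
force: [-0.3, -0.7, -2.2]
finger_gap: 0.23
gripper_force: 58.9
tcp [ 0.52   -0.3114  0.2106] yaw 6.69 tilt [ 0.0001 -0.0001] units to go [-0.003  0.028  0.014]
```

Weight stands on the pan. Backing the hook out along -x.

```bash
python3 -m crank '-0.05 0 0 0 0 0;-0.1 0 0 0 0 0;-0.1 0 0 0 0 0;-0.1 0 0 0 0 0;-0.1 0 0 0 0 0'; python3 -m crank '-0.1 0 0 0 0 0;-0.1 0 0 0 0 0;-0.1 0 0 0 0 0;-0.1 0 0 0 0 0;-0.1 0 0 0 0 0'; python3 -m crank '-0.15 0 0 0 0 0;-0.15 0 0 0 0 0;0 0 0 0 0 0;0 0 0 0 0 0;0 0 0 0 0 0';python3 -c "
from h import *
go(.520,-.3125,.210); b=cam('scene'); save(b,'sc6.png',(60,130,220,310),3)"
```

```text
t: 20.0
tcp_pos: [0.5016, -0.3135, 0.2106]
tool_rot: [0.998, 0.058, -0.0, -0.0]
force: [0.9, -0.0, -2.8]
finger_gap: 0.224
gripper_force: 58.9
t: 20.5
tcp_pos: [0.4819, -0.3158, 0.2105]
tool_rot: [0.998, 0.058, 0.0, -0.0]
force: [-0.1, 0.2, -1.4]
finger_gap: 0.226
gripper_force: 58.9
t: 21.0
tcp_pos: [0.4705, -0.3172, 0.2106]
tool_rot: [0.998, 0.058, 0.0, 0.0]
force: [0.7, 0.5, -1.3]
finger_gap: 0.229
gripper_force: 59.0
tcp [ 0.4705 -0.3172  0.2106] yaw 6.69 tilt [ 0.0004 -0.0002] units to go [1.243 0.027 0.015]
```

View pics/sc6.png

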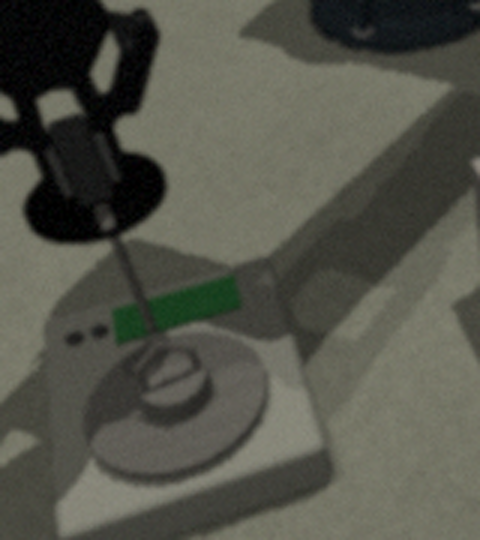

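The weight stands alone on the pan at (175,385), with the hook withdrawn at (150,355). Raising it and returning to the holder.

```bash
python3 -m crank '0 0 -0.2 0 0 0;0 0 -0.5 0 0 0;0 0 -0.6 0 0 0;0 0 -0.6 0 0 0;0 0 -0.35 0 0 0'; python3 -m crank '0.1 -0.3 0 0 0 0;0.15 -0.6 0 0 0 0;0.15 -0.8 0 0 0 0;0.15 -0.8 0 0 0 0;0.15 -0.8 0 0 0 0'; python3 -m crank '0.15 -0.8 0 0 0 0;0.15 -0.8 0 0 0 0;0.15 -0.8 0 0 0 0;0.15 -0.8 0 0 0 0;0.15 -0.8 0 0 0 0';python3 -m crank '0.15 -0.8 0 0 0 0;0.15 -0.8 0 0 0 0;0.15 -0.8 0 0 0 0;0.15 -0.8 0 0 0 0;0.15 -0.8 0 0 0 0';python3 -m crank '0 -0.5 0 0 0 0.04;0 -0.3 0 0 0 0.04;0 -0.2 0 0 0 0.04;0 -0.1 0 0 0 0.04;0 0 0 0 0 0';python3 -c "
from h import *
go(.5165,.3247,.30)"
```

```text
t: 21.55
tcp_pos: [0.4712, -0.3177, 0.3033]
tool_rot: [0.998, 0.058, 0.001, 0.001]
force: [0.5, -0.1, -2.1]
finger_gap: 0.225
gripper_force: 59.0
t: 22.05
tcp_pos: [0.4821, -0.1803, 0.2996]
tool_rot: [0.998, 0.058, -0.001, -0.001]
force: [0.6, 0.2, -1.3]
finger_gap: 0.222
gripper_force: 59.0
t: 22.55
tcp_pos: [0.4928, -0.0179, 0.2997]
tool_rot: [0.998, 0.059, -0.001, -0.001]
force: [1.3, 0.6, -1.4]
finger_gap: 0.221
gripper_force: 59.0
t: 23.05
tcp_pos: [0.5037, 0.1442, 0.2997]
tool_rot: [0.998, 0.059, -0.001, -0.0]
force: [1.1, 0.6, -1.3]
finger_gap: 0.227
gripper_force: 59.0
t: 23.55
tcp_pos: [0.5011, 0.1871, 0.2996]
tool_rot: [0.998, -0.066, -0.001, -0.0]
force: [0.1, -0.1, -1.0]
finger_gap: 0.227
gripper_force: 59.0
tcp [0.5011 0.1871 0.2996] yaw -7.61 tilt [-0.0021  0.0002] units to go [-0.074 -3.461 -0.009]
```

```bash
python3 - <<'E'
from h import *
a=cam("top"); P=cloud(a)
m=(P[...,2]>.125)&(P[...,2]<.143)&(abs(P[...,0]-.515)<.07)&(abs(P[...,1]-.323)<.09)&(a["depth"]>0)
c=P[m][:,:2].astype(np.float32); print("holder rim",cv2.minAreaRect(c),len(c))
E
python3 -m crank '-0.01 -0.3 0 0 0 0;-0.02 -0.5 0 0 0 0;-0.02 -0.6 0 0 0 0;-0.02 -0.6 0 0 0 0;0 -0.6 0 0 0 0';python3 -m crank '0 -0.4 0 0 0 0;0 -0.3 0 0 0 0;0 -0.16 0 0 0 0;0 0 0 0 0 0;0 0 0 0 0 0';python3 -c "
from h import *
go(.5165,.3247,.150)
b=cam('scene'); save(b,'sc7.png',(330,60,440,220),3.5)"
```

```text
holder rim ((0.0, 0.0), (0.0, 0.0), 0.0) 0
t: 24.1
tcp_pos: [0.5134, 0.2907, 0.3003]
tool_rot: [0.998, -0.067, -0.0, -0.0]
force: [-0.3, -0.6, -1.3]
finger_gap: 0.225
gripper_force: 59.0
t: 24.6
tcp_pos: [0.5181, 0.3228, 0.3004]
tool_rot: [0.998, -0.067, -0.0, 0.0]
force: [-0.5, -0.1, -1.3]
finger_gap: 0.227
gripper_force: 59.0
tcp [0.5181 0.3228 0.3004] yaw -7.73 tilt [-0.0004 -0.0007] units to go [-0.046 -0.044  3.76 ]
```

View pics/sc7.png

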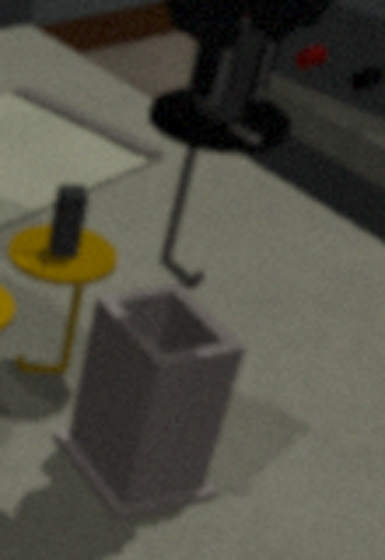

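The hook at (185,270) is above the holder opening at (170,325). Lowering it in.

```bash
python3 -m crank '-0.04 -0.04 0.2 0 0 0;0 0 0.4 0 0 0;0 0 0.4 0 0 0;0 0 0.4 0 0 0;0 0 0.4 0 0 0';python3 -m crank '0 0 0.4 0 0 0;0 0 0.4 0 0 0;0 0 0.4 0 0 0;0 0 0.3 0 0 0;0 0 0.2 0 0 0';python3 -m crank '0 0 0.05 0 0 0;0 0 0.05 0 0 0;0 0 0.05 0 0 0;0 0 0 0 0 0;0 0 0 0 0 0';python3 -c "
from h import *
go(.5165,.3247,.150)"
```

```text
t: 25.15
tcp_pos: [0.5166, 0.3246, 0.2275]
tool_rot: [0.998, -0.068, -0.0, 0.0]
force: [0.3, -0.7, -0.6]
finger_gap: 0.223
gripper_force: 59.0
t: 25.65
tcp_pos: [0.5163, 0.3247, 0.1592]
tool_rot: [0.998, -0.068, -0.001, 0.0]
force: [0.1, -0.3, -0.4]
finger_gap: 0.225
gripper_force: 59.0
t: 26.15
tcp_pos: [0.5171, 0.3253, 0.155]
tool_rot: [0.998, -0.067, 0.0, -0.0]
force: [-0.7, -0.9, -0.1]
finger_gap: 0.226
gripper_force: 59.0
tcp [0.5171 0.3253 0.155 ] yaw -7.71 tilt [0.0008 0.0003] units to go [-0.013  0.017  0.124]
```

```bash
python3 -m crank '0 0 0.03 0 0 0;0 0 0.03 0 0 0;0 0 0.03 0 0 0;0 0 0 0 0 0;0 0 0 0 0 0';python3 -m crank '0 0 0.015 0 0 0;0 0 0.015 0 0 0;0 0 0 0 0 0;0 0 0 0 0 0;0 0 0 0 0 0'
```

```text
t: 26.65
tcp_pos: [0.5168, 0.3252, 0.1508]
tool_rot: [0.998, -0.067, -0.0, 0.0]
force: [-0.5, -0.1, -2.0]
finger_gap: 0.227
gripper_force: 59.0
t: 27.15
tcp_pos: [0.5169, 0.3252, 0.1498]
tool_rot: [0.998, -0.067, 0.0, -0.0]
force: [-0.1, 0.1, -1.3]
finger_gap: 0.226
gripper_force: 59.2
```

```bash
python3 -m crank '0 0 0.012 0 0 0;0 0 0.012 0 0 0;0 0 0 0 0 0;0 0 0 0 0 0;0 0 0 0 0 0'; python3 -c "
from h import *
print(telemetry.sense()['force'])"
```

```text
t: 27.65
tcp_pos: [0.5168, 0.3252, 0.1496]
tool_rot: [0.998, -0.067, 0.0, -0.0]
force: [-2.6, -0.4, 5.3]
finger_gap: 0.223
gripper_force: 59.9
[-2.56178829 -0.41346597  5.28324916]
```

```bash
python3 -m crank '0 0 0 0 0 0;0 0 0 0 0 0;0 0 0 0 0 0;0 0 0 0 0 0;0 0 0 0 0 0' 1 60; python3 -m crank '0 0 0 0 0 0;0 0 0 0 0 0;0 0 -0.2 0 0 0;0 0 -0.4 0 0 0;0 0 -0.5 0 0 0'; python3 -m crank '0 0 -0.6 0 0 0;0 0 -0.6 0 0 0;0 0 -0.6 0 0 0;0 0.4 -0.3 0 0 0;0 0.6 0 0 0 0'; python3 -m crank '0 0.8 0 0 0 0;0 0.8 0 0 0 0;0 0.8 0 0 0 0;-0.5 0.8 0 0 0 0;-0.5 0.6 0 0 0 0';python3 -m crank '-0.7 0.3 0 0 0 0;-0.7 0 0 0 0 0;-0.5 0 0 0 0 0;0 0 0 0 0 0;0 0 0 0 0 0'; python3 - <<'E'
from h import *
a=cam("top");b=cam("scene");save(a,"t8.png",(100,130,440,260),2.3)
P=cloud(a); z=P[...,2]
weight(a,-.35,-.275,.49,.56,.056)
weight(a,-.058,-.008,.50,.566)
m=(abs(z-.139)<.006)&(np.hypot(P[...,0]-.516,P[...,1]-.324)<.06); print("disc",cv2.minEnclosingCircle(P[m][:,:2].astype(np.float32)),P[m].mean(0))
print(telemetry.sense()["tcp_pos"])
E
```

```text
t: 28.15
tcp_pos: [0.5169, 0.3252, 0.1486]
tool_rot: [0.998, -0.067, -0.0, 0.0]
force: [0.7, -0.7, -1.2]
finger_gap: 1.001
gripper_force: 0.0
t: 28.65
tcp_pos: [0.5164, 0.325, 0.193]
tool_rot: [0.998, -0.067, -0.001, 0.0]
force: [0.1, -0.0, -0.2]
finger_gap: 0.999
gripper_force: 0.0
t: 29.15
tcp_pos: [0.5124, 0.2856, 0.2793]
tool_rot: [0.998, -0.066, 0.002, -0.001]
force: [0.4, -0.6, 0.1]
finger_gap: 1.002
gripper_force: 0.0
t: 29.65
tcp_pos: [0.45, 0.1377, 0.2764]
tool_rot: [0.998, -0.068, -0.001, 0.001]
force: [-0.5, -0.8, -0.5]
finger_gap: 1.0
gripper_force: 0.0
t: 30.15
tcp_pos: [0.3748, 0.1381, 0.2771]
tool_rot: [0.998, -0.067, 0.001, 0.0]
force: [0.0, 0.4, 0.4]
finger_gap: 1.0
gripper_force: 0.0
disc ((0.5245417952537537, -0.31030261516571045), 0.023003429174423218) [ 0.52359572 -0.30802984  0.07536587] bail [ 0.52367091 -0.30700949  0.10348096] [ 0.52045455 -0.32913791  0.09074933] [ 0.52761516 -0.29070949  0.11362307] yaw 7.4418435
disc ((0.5392673015594482, -0.028887588530778885), 0.027713967487215996) [ 0.53847099 -0.02843205  0.02450219] bail [ 0.53924404 -0.02905903  0.05298451] [ 0.53641353 -0.04613722  0.03833609] [ 0.54223886 -0.01040252  0.06242496] yaw 4.550044
disc ((0.5174494981765747, 0.32484501600265503), 0.0529479943215847) [0.51646933 0.32308607 0.13775999]
[0.37588477 0.13829525 0.27702815]
```

View pics/t8.png

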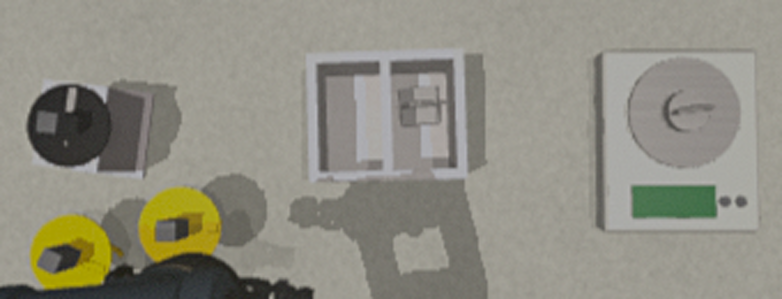

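The weight stands on the pan centre at (688,110), the picker is back in its holder at (70,125), and the square weight is undisturbed at (420,105). Handing in.

```bash
python3 -c "
from station import manip
print(manip.sign_off())"
```

```text
the job is handed in; nothing more can be done
None
```

The round weight is standing on the balance pan, about 2 mm from its centre, the picker is hanging back in its holder, the square weight has not moved, and the job is handed in at about 30 s.

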